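# Reset the water filter and snap its cap on

## Task

The countertop water filter has a new cartridge: reset it by pressing its three spring keys fully down one at a time, the round one first, then the long bar, then the square one. Then fetch the ribbed cap and push it straight down over the stud on top of the cartridge until it clicks (that takes up to about 17 N), and keep pressing afterwards, firmly but without ramming it (10 to 30 N, never 60 N), so that the spring gasket under it stays squeezed: the program finishes while the fingers still hold or press the cap down. Leave the things lying around where they are.

Things in the scene. Friction and masses are not known exactly. Their poses are not given: they have to be found in the camera images.
- filter: the countertop water filter, a fixed white box 130 x 340 x 45 mm (x, y, z) with rounded edges. Origin: centre of its underside, z up; x points away from the robot (yaw within 0.25 rad). A white round pillar (the cartridge), 56 mm across and 40 mm high, stands on it at y = +100 mm (left); the three keys stand in a row along its y at x = 0, y = -15, -70 and -125 mm, in an order that changes
- seat (a point): centre of the flat top of the pillar, 85 mm above the worktop: the foot of the stud. The grey stud is a cylinder 25 mm across, 18 mm high, that tapers above this to 13 mm across at 26 mm high. Four sprung balls stand 4 mm out of its side, centred 13 mm above the seat. z up
- stud_top (a point): centre of the stud's top, 26 mm above the seat
- gasket (a joint): black spring gasket, a ring 45 mm across round the foot of the stud; its top stands 4 mm over the seat at value 0. It sinks up to 3.5 mm (0.0035) when the clicked cap is pressed on it; about 2 N starts it, about 9 N brings it fully down, where it stops hard; it springs back when released
- cap: loose grey ribbed snap cap, 44 mm across, 36 mm high, 45 g, standing mouth down on the worktop. Origin: centre of its open underside, z up. Mouth 34 mm wide, narrowing to a 28 mm lip 4 to 6 mm above the underside, wider chamber above, closed top. Take it from above across its diameter, fingertips about 8 mm above its underside. On the stud it centres itself from up to about 5 mm off
- cap_top (a point): centre of the cap's flat top, 36 mm above its origin. Pushed down the stud, its lip meets the balls with the underside 13 mm above the seat, takes 6 to 17 N to push past them; then the force drops, and from 7 mm on the cap snaps down by itself onto the gasket, underside about 3.5 mm above the seat. Farther pressing squeezes the gasket
- key_round (a joint): travel of the round key (disc 27 mm across): 0 up, 0.005 m fully down; springs back; 1.4 N starts it, 5 N brings it fully down
- key_bar (a joint): travel of the bar key (44 mm along the filter's x, 15 mm along its y): as the round key
- key_square (a joint): travel of the square key (26 x 26 mm): as the round key
- key_round_top (a point): centre of the round key's top, 58 mm above the worktop when up; the key stands 9 mm out of its black base plate (56 x 48 mm, 4 mm thick) and sinks 5 mm. Press straight down with the closed fingertips
- key_bar_top (a point): centre of the bar key's top, same height and behaviour
- key_square_top (a point): centre of the square key's top, same height and behaviour
- lemon_1: bystander: lemon, 72 x 57 x 58 mm; leave alone. Origin: underside
- jar_3: bystander: small jar, 52 mm across, 75 mm high; leave alone. Origin: centre of underside
- pen_1: bystander: marker pen, 135 mm long, lying; leave alone. Origin: under its middle
- mill_2: bystander: small grey shaker, 44 mm across, 90 mm high; leave alone. Origin: centre of underside
- keys_1: bystander: bunch of keys with fob, 123 x 99 x 8 mm, lying; leave alone. Origin: under its middle

How it is judged:
By the outcome, as a careful person would: the job done as asked, in the order asked, and still so for the second after the job is handed in, while the arm keeps its last pose, push and grip.
It also fails if it takes over 64 s, if anything falls off the work surface, if the arm or the gripper's body presses on something with over 40 N, if the wrist force passes 120 N, or if a joint passes its speed limit or range.

## Robot

A 6-joint arm with a two-finger parallel gripper is mounted at the origin on a cart in front of the work surface, level with it; the furniture and walls round the work are solid. World frame = base frame: x ahead of the robot, y to its left, z up, the work surface at z = 0. Lengths are in m, angles in rad, forces in N, time in s.
With the tool pointing down it reaches from about 0.25 to 0.8 m from the base axis. Payload 8.5 kg.
Tool frame: the origin (TCP) lies at the very end of the fingers, on their centre line; the grasp point (between the pads) lies 19 mm behind it (manip.grip_point_offset is the distance from the TCP to the grasp point, in m); z points along the fingers, y is the line along which they close (so a half turn about z gives the same grasp; the last joint's range is limited). The gripper opens to 85 mm and grips with 20 to 120 N. Pads are 22 mm wide; open, the fingers measure 114 mm over their backs; the gripper's body (76 mm by 85 mm) begins 54 mm behind the grasp point. The pads swing forward as they close: fully open they stand 13 mm farther back than shut.
Start: joints at [0, 0.238, -0.013, 1.319, 0, 1.571], TCP at [0.525, -0, 0.231] pointing down, gripper open.
Joint ranges: [-2.66, 2.66], [-1.03, 1.9], [-1.14, 1.46], [-1.82, 2.27], [-1.45, 1.34], [-3.14, 3.14]. Speed limits (rad/s): [2.22, 2.22, 2.79, 3.14, 3.14, 3.14].

## Interface

Orientations are given as [roll, pitch, yaw] about the fixed x, y, z axes, in that order (R = Rz(yaw) Ry(pitch) Rx(roll)).
In Python, from cell import manip, hand, kin, vision, telemetry gives the robot as it stands. Calls block until the motion is done:
- manip.move_pose(position, orientation): joint-space move of the TCP to a pose.
- manip.move_linear(position, attitude=None, speed=0.15, contact_N=None): straight line of the TCP; attitude=None keeps the orientation; speed is the mean speed in m/s. With contact_N (N) it stops when the force on the tool has changed by that much, and returns True; else False.
- manip.movej(angles): joint-space move.
- hand.command_gripper(opening, grasp_force=None): finger opening in m; grasp_force is the grip in N (None keeps the last); returns when the fingers have stopped.
- manip.hold(seconds).
- kin.ik(position, orientation): joint angles nearest the present ones, or None.
- vision.camera(name): name is "scene" or "side" or "wrist"; returns a dict with "frame" (480x640x3 uint8, blue, green, red), "fov_y" (degrees; the focal length in pixels is half the picture's height over the tangent of half this angle, whatever the lens; pixels are square), "cx", "cy" (the principal point, pixels), "rvec" (rotation vector, rad) and "tvec" (3), from world to camera coordinates, as OpenCV has them. Camera axes: x right, y down, z forward; pixel columns grow to the right and rows downward; lengths in m; the calibration is good to about 2 mm. A picture is of the moment at which its call begins. There is no depth.
A pose or a line that the arm cannot do raises manip.IKError and nothing moves.
- manip.finish_job(): hands the job in; it is judged then, once.
Readings, each from a call of its own:
- telemetry.get_t(): time.
- telemetry.get_joint_pos(): joint angles.
- telemetry.get_qvel(): joint speeds.
- telemetry.get_joint_efforts(): joint torques, N m.
- telemetry.get_eef_pos(): TCP position.
- telemetry.get_orientation(): TCP orientation.
- telemetry.get_force(): force on the tool from outside, world axes, zero at the start.
- telemetry.get_wrist_torque(): the same for the moment, N m.
- telemetry.get_opening(): finger opening in m.
- telemetry.get_grasp_force(): force on a finger pad.
Only numpy, scipy, OpenCV 4.12 (cv2) and the standard library are available. Lean on these libraries where they do the work, as an engineer would, in place of code of your own. Each camera call takes 0.05 s, during which the arm holds its last target. There are 200 camera calls.

## Working session

There is one attempt and no reset: what is moved stays moved. The work goes in short steps, each a Python script; the robot and the scene stay as the last script left them, time stands still between calls to the robot, and variables do not carry over. Pictures are saved under pics/ and viewed, at most 10 in all, crops included, and the job is handed in when it is done.

```bash
mkdir -p pics
cat > h.py <<'E'
import numpy as np, cv2
from cell import manip, hand, kin, vision, telemetry
def snap(n, f):
    c=vision.camera(n); cv2.imwrite('pics/'+f,c['frame']); import pickle; pickle.dump(c,open('pics/'+f+'.pkl','wb')); return c
def load(f):
    import pickle; return pickle.load(open('pics/'+f+'.pkl','rb'))
def KRt(c):
    f=240/np.tan(np.radians(c['fov_y'])/2)
    return np.array([[f,0,c['cx']],[0,f,c['cy']],[0,0,1.]]),cv2.Rodrigues(np.array(c['rvec'],float))[0],np.array(c['tvec'],float).ravel()
def at(c,u,v,z):
    K,R,t=KRt(c); d=R.T@np.linalg.solve(K,[u,v,1.]); o=-R.T@t
    return o+d*(z-o[2])/d[2]
def proj(c,P):
    K,R,t=KRt(c); p=(K@(R@np.atleast_2d(P).T+t[:,None])).T; return p[:,:2]/p[:,2:]
E
python3 - <<'E'
from h import *
for n in ('scene','side','wrist'):
    c=snap(n,n+'1.png'); K,R,t=KRt(c); print(n,K[0,0],-R.T@t,R[2],c.keys())
print(telemetry.get_t(),telemetry.get_orientation())
E
```

```text
scene 540.8657389988276 [-0.30353986 -0.68972686  0.9124982 ] [ 0.61885728  0.47812712 -0.62322558] dict_keys(['frame', 'fov_y', 'cx', 'cy', 'rvec', 'tvec'])
side 534.264962043255 [0.00549169 1.0343326  0.71450103] [ 0.38643603 -0.79760708 -0.4631308 ] dict_keys(['frame', 'fov_y', 'cx', 'cy', 'rvec', 'tvec'])
wrist 404.66418076608943 [0.52555704 0.07489882 0.37433681] [-0.00142377 -0.29272588 -0.95619534] dict_keys(['frame', 'fov_y', 'cx', 'cy', 'rvec', 'tvec'])
0.15 [-3.14052523e+00  1.33368037e-05  1.57079395e+00]
```

View pics/scene1.png

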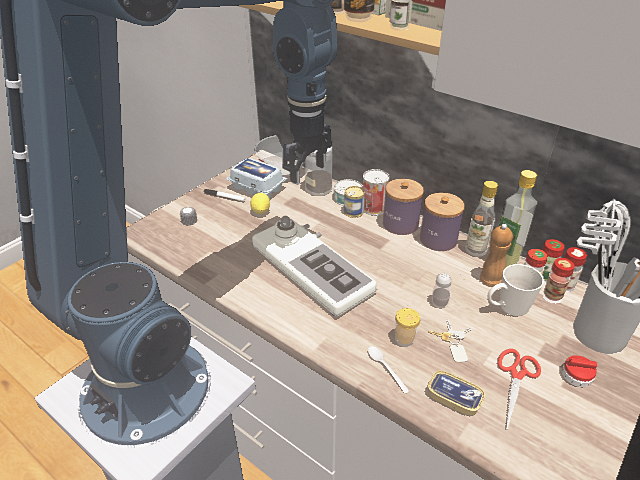

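View pics/side1.png

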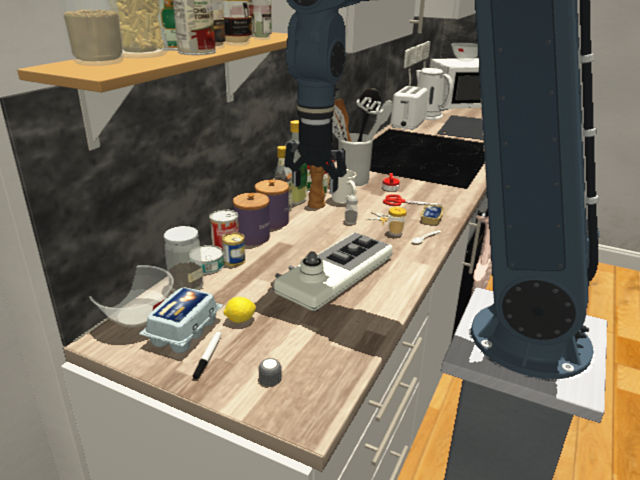

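View pics/wrist1.png

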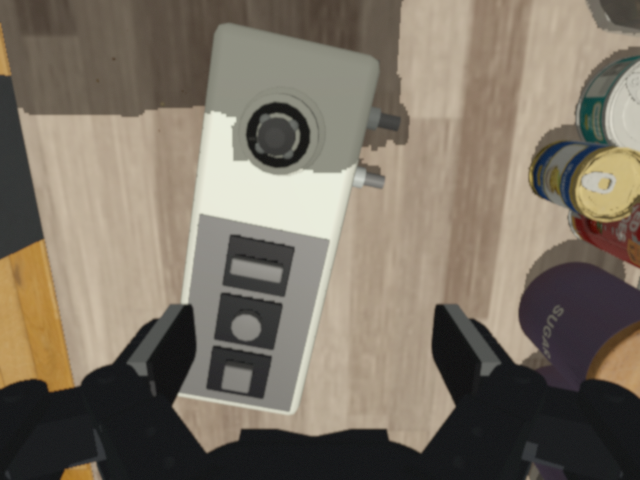

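The wrist picture shows the stud at (277,135), the bar key at (257,268), the round key at (245,327) and the square key at (237,377). The cap is at scene (188,215) and side (270,372).

Run:
```python
from h import *
from scipy.optimize import least_squares
w=load('wrist1.png'); s=load('scene1.png'); d=load('side1.png')
L=np.array([[0,-15,58],[0,-70,58],[0,-125,58],[0,100,89.]])/1e3
uv=np.array([[257,268],[245,327],[237,377],[278,136.]])
def W(p):
    c,n=np.cos(p[2]),np.sin(p[2]); return np.c_[p[0]+c*L[:,0]-n*L[:,1],p[1]+n*L[:,0]+c*L[:,1],L[:,2]]
r=least_squares(lambda p:(proj(w,W(p))-uv).ravel(),[.5,0,0])
print(r.x,r.fun.reshape(-1,2)); print(W(r.x)); print(proj(s,W(r.x)),proj(d,W(r.x)))
t=least_squares(lambda P:np.r_[proj(s,P)[0]-[188,215],proj(d,P)[0]-[270,372]],[.4,.4,.02]); print('cap',t.x,t.fun)
P=W(r.x)
def crop(c,u,v,h=30): 
    f=c['frame']; return cv2.resize(f[int(v)-h:int(v)+h,int(u)-h:int(u)+h],(390,390),interpolation=cv2.INTER_CUBIC)
a=np.hstack([crop(s,188,215,20),crop(d,270,372,20)])
cv2.imwrite('pics/capcrop.png',a)
```

```text
[ 0.48023382 -0.03965255 -0.20939986] [[-0.61960851  1.57111698]
 [ 0.89921616 -0.61471504]
 [-0.69339538  1.38291175]
 [ 0.32089838 -1.5937799 ]]
[[ 0.47711572 -0.05432489  0.058     ]
 [ 0.46568271 -0.10812346  0.058     ]
 [ 0.4542497  -0.16192203  0.058     ]
 [ 0.50102111  0.05816303  0.089     ]]
[[314.19474562 254.35004819]
 [328.88709387 265.76517041]
 [344.348071   277.77747372]
 [285.167085   222.5710136 ]] [[339.55915622 253.18039043]
 [352.12954548 245.38540942]
 [364.02396624 238.00960092]
 [310.9749002  259.70761573]]
cap [0.43120643 0.36383417 0.01474889] [-0.34911144  0.50923496 -0.2895545  -0.30585115]
```

View pics/capcrop.png

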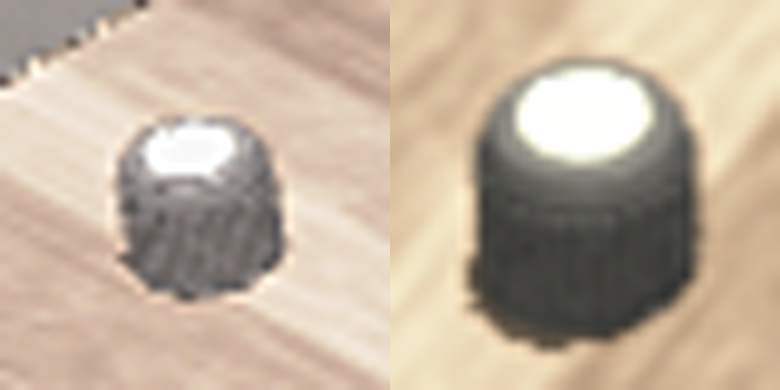

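The crops confirm the cap centre at about scene (188.5,216) and side (270,372). Next I press the keys.

```bash
cat >> h.py <<'E'
YAW=np.pi/2-0.2094
KEY=dict(round=(.4657,-.1081),bar=(.4771,-.0543),square=(.4542,-.1619))
SEAT=np.array([.5010,.0582])
E
python3 - <<'E'
from h import *
d=load('side1.png')
print('pen',at(d,219,335,.01),at(d,196,377,.01),'lemon',at(d,240,322,0.01))
hand.command_gripper(0.0)
o=[np.pi,0,YAW]
for i,k in enumerate(('round','bar','square')):
    x,y=KEY[k]
    if i==0: manip.move_pose([x,y,.085],o)
    else: manip.move_linear([x,y,.075],o)
    hit=manip.move_linear([x,y,.051],speed=.02,contact_N=12)
    print(k,hit,telemetry.get_eef_pos(),telemetry.get_force())
    manip.hold(.2); print(telemetry.get_eef_pos()[2],telemetry.get_force()[2])
    if i==1: snap('side','press.png')
    manip.move_linear([x,y,.075],speed=.1)
    print(telemetry.get_t())
E
```

```text
pen [0.58756089 0.31167055 0.01      ] [0.54991627 0.4367895  0.01      ] lemon [0.57430225 0.25283707 0.01      ]
round True [ 0.4656579  -0.10811087  0.05298691] [-1.56137296  0.41107632  7.1358471 ]
0.053011837434767284 7.9343062652078435
3.7667
bar True [ 0.47708346 -0.05429584  0.05301134] [-1.66486344 -0.27662889  8.80181691]
0.05296166608124086 9.542564467341236
5.95
square True [ 0.45417713 -0.16189261  0.05300815] [-0.24072456  1.10509503  7.38619729]
0.052996505620582654 8.956037738986153
8.4417
```

Run:
```python
from h import *
o=[np.pi,0,YAW]
manip.move_linear([.4542,-.1619,.16],speed=.25)
manip.move_pose([.431,.345,.17],o)
hand.command_gripper(0.07)
c=snap('wrist','cap.png'); print(proj(c,[[.4312,.3638,0],[.4312,.3638,.036]]),telemetry.get_t())
```

```text
[[307.91705221 184.6261916 ]
 [307.22635499 193.87055749]] 11.4917
```

View pics/cap.png

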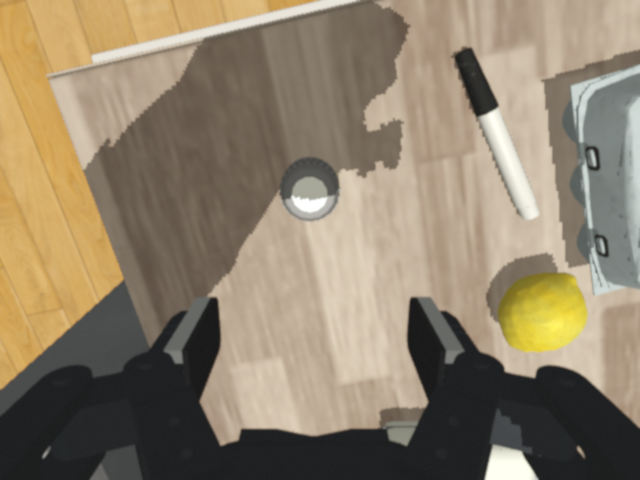

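The cap shows centred at (309.5,189) against a predicted 307.6, so the estimate is good to about 1 mm. Next I grasp it.

Run:
```python
from h import *
o=[np.pi,0,YAW]
x,y=.4323,.3638
manip.move_linear([x,y,.06],o,speed=.2)
print(manip.move_linear([x,y,.008],speed=.06,contact_N=8),telemetry.get_eef_pos())
hand.command_gripper(0.03,90)
print(telemetry.get_opening(),telemetry.get_grasp_force(),telemetry.get_eef_pos())
manip.move_linear([x,y,.17],speed=.15)
manip.move_pose([*SEAT,.17],o)
c=snap('side','over.png'); s=snap('scene','over2.png'); w=snap('wrist','over3.png')
print(telemetry.get_opening(),telemetry.get_force(),telemetry.get_eef_pos(),telemetry.get_t())
P=[[*SEAT,.111],[*SEAT,.162],[*SEAT,.198]]
out=[]
for k in (c,s):
    u,v=proj(k,P)[1]; u0,v0=int(u)-40,int(v)-30; 
    im=cv2.resize(k['frame'][v0:v0+80,u0:u0+80],(400,400),interpolation=cv2.INTER_CUBIC)
    for p in proj(k,P): cv2.circle(im,tuple(int(q) for q in (p-[u0,v0])*5),3,(0,0,255),-1)
    out.append(im)
cv2.imwrite('pics/overc.png',np.hstack(out))
```

```text
False [0.43251977 0.36397487 0.00827556]
0.04181701992875304 91.10568668693304 [0.43261881 0.36404899 0.00892405]
0.042238918668142375 [ 0.40005575 -0.43481696 -0.0737169 ] [0.50104525 0.05932701 0.16989173] 16.1583
```

View pics/overc.png

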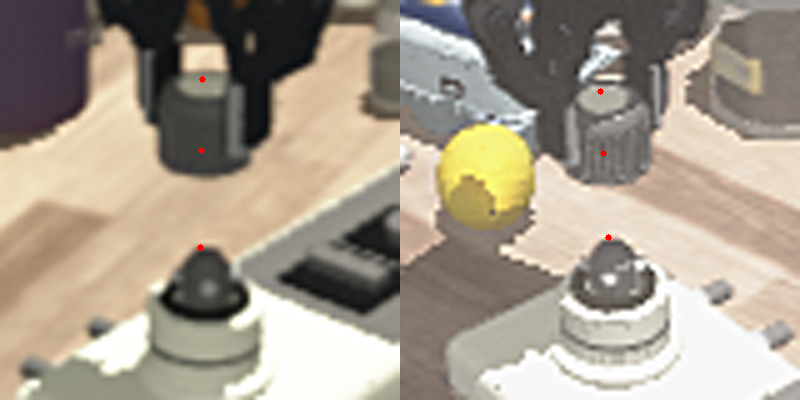

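The cap is gripped squarely. In these crops the stud sits about 2 mm off my estimate, toward -y, so I correct by that and push.

Run:
```python
from h import *
x,y=SEAT+[-.0012,-.0018]
def rep(m,*a): print(m,np.round(telemetry.get_eef_pos(),4),np.round(telemetry.get_force(),2),round(telemetry.get_opening(),4),*a)
manip.move_linear([x,y,.15],speed=.1); manip.hold(.2); rep('above')
h=manip.move_linear([x,y,.110],speed=.04,contact_N=8); rep('near',h)
h=manip.move_linear([x,y,.0925],speed=.015,contact_N=22); rep('push',h)
manip.hold(.3); rep('hold',telemetry.get_t())
s=snap('side','p1.png')
```

```text
above [0.5002 0.0566 0.1505] [ 0.54  0.51 -0.57] 0.0421
near [0.5    0.0564 0.1103] [ 0.59  0.57 -0.38] 0.0419 False
push [0.4998 0.0567 0.0944] [-1.67 -0.32  8.28] 0.0421 True
hold [0.4998 0.0567 0.0945] [-1.68  0.39  7.54] 0.0417 19.1833
```

Clicked and bottomed. Next I raise the steady press to about 18 N.

Run:
```python
from h import *
x,y=SEAT+[-.0012,-.0018]
z=telemetry.get_eef_pos()[2]; zt=z
for i in range(16):
    zt-=.0003
    manip.move_linear([x,y,zt],speed=.01); manip.hold(.15)
    f=telemetry.get_force()[2]; print(round(zt,4),np.round(telemetry.get_eef_pos(),4),round(f,2))
    if f>16: break
manip.hold(.5); print(telemetry.get_force(),telemetry.get_eef_pos(),telemetry.get_opening(),telemetry.get_t())
s=snap('side','fin.png'); w=snap('scene','fin2.png')
out=[]
for k in (s,w):
    u,v=proj(k,[*SEAT,.1])[0].astype(int)
    out.append(cv2.resize(k['frame'][v-40:v+40,u-40:u+40],(400,400),interpolation=cv2.INTER_CUBIC))
cv2.imwrite('pics/finc.png',np.hstack(out))
```

```text
0.0941 [0.4998 0.0566 0.0945] 9.38
0.0938 [0.4998 0.0566 0.0944] 11.09
0.0935 [0.4998 0.0566 0.0943] 12.78
0.0932 [0.4998 0.0566 0.0943] 16.73
[-5.30617205  2.0043337  16.72574652] [0.49986365 0.05655472 0.094273  ] 0.041896305651950266 21.3333
```

View pics/finc.png

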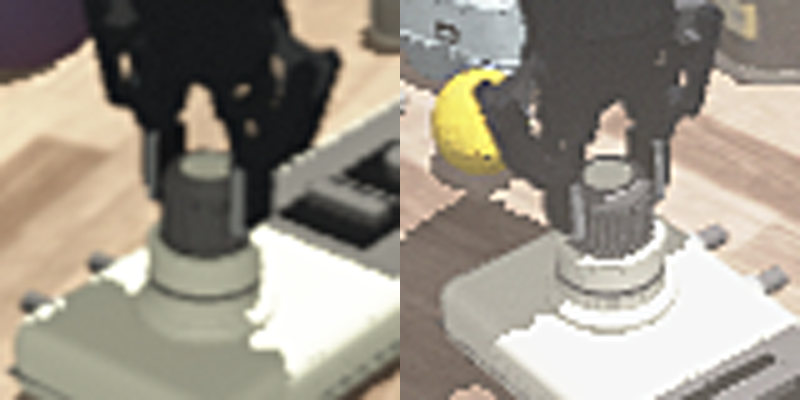

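The cap sits flush on the pillar with the gasket hidden, pressed steadily at 16.7 N. TCP z puts its underside about 0.5 mm above the seat, so the gasket is fully squeezed. Handing in.

```bash
python3 -c "
from h import *
print(telemetry.get_force()); print(manip.finish_job())"
```

```text
[-5.08685424  1.80793993 16.03234943]
the job is handed in; nothing more can be done
None
```

The job is handed in: I pressed the round, bar and square keys fully down in that order, then pushed the cap on past its click and left the gripper holding it down at about 16 N.

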